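# Stand the sampling pump on the crossbar hidden under a thin case lid

### The arm

A 6-joint arm with a two-finger parallel gripper is mounted at the origin on a cart in front of the work surface, level with it; the furniture and walls round the work are solid. World frame = base frame: x ahead of the robot, y to its left, z up, the work surface at z = 0. Lengths are in m, angles in rad, forces in N, time in s.
With the tool pointing down it reaches from about 0.35 to 0.775 m from the base axis. Payload 7.3 kg.
Tool frame: the origin (TCP) lies at the very end of the fingers, on their centre line; the grasp point (between the pads) lies 19 mm behind it (pinch_z is the distance from the TCP to the grasp point, in m); z points along the fingers, y is the line along which they close (so a half turn about z gives the same grasp; the last joint's range is limited). The gripper opens to 92 mm and grips with 3 to 60 N. Pads are 19 mm wide; open, the fingers measure 130 mm over their backs; the gripper's body (75 mm by 190 mm) begins 47 mm behind the grasp point.
Start: joints at [1.02, 0.342, 1.524, -0, 1.275, -0.146], TCP at [0.207, 0.483, 0.227] pointing down, gripper open.
Joint ranges: [-2.53, 2.53], [-0.77, 2.02], [0.04, 2.7], [-1, 4.14], [0.28, 2.66], [-3.11, 3.11]. Speed limits (rad/s): [2.57, 2.57, 3.14, 3.14, 3.14, 3.14].

### API

Orientations are given as [roll, pitch, yaw] about the fixed x, y, z axes, in that order (R = Rz(yaw) Ry(pitch) Rx(roll)).
In Python, from cell import * gives the robot as it stands.
- The arm moves only by the tool arm_command, never from a script. Its arguments are lists of equal length, an entry for each row: "fingers": the gripper command: -1 is fully open, 1 is shut, values between are in proportion; "travel": the shift along the tool's x, y, z in m, a list of three; "dr": the turn, a rotation vector about the tool's x, y, z in degrees, a list of three. In form: {"fingers": [fingers, ...], "travel": [[x, y, z], ...], "dr": [[wx, wy, wz], ...]}. A call has 1 to 8 rows; each row is the pose to reach, as a shift and turn from the pose commanded when the call began, along the tool's axes at that moment; what a row does not reach only later rows make up. A row lasts 1/12 s, in which the tool goes at most 41.7 mm and 7.16 degrees, less where a joint would pass 70% of its speed; a pose out of reach is approached as far as the arm can. A call with a gripper value outside its range is refused whole. The fingers move at their own pace and stop on an object; "squeeze" is the grip in N (left out, the last holds). Time passes only in rows, so rows that repeat a pose let the fingers close. It gives the time, the measured TCP pose, the force, the opening and the grip force at its end, in the units of the state.
- observe(): the state, without advancing time (a new reading comes with each control period).
- read_camera(name): name is "scene" or "top" or "wrist"; returns a dict with "color" (480x640x3 uint8, blue, green, red), "z_map" (480x640 float32, m along the optical axis (not along the pixel's ray), 0 where there is no reading), "fx", "fy", "cx", "cy" (pixels), "R" (3x3) and "t" (3): a world point X has camera coordinates R X + t. Camera axes: x right, y down, z forward; pixel columns grow to the right and rows downward; lengths in m; the calibration is good to about 2 mm. A picture is of the moment at which its call begins.
- hand_in(): hands the job in; it is judged then, once.
The state is a dict: "time": time; "qpos": joint angles; "qvel": joint speeds; "joint_efforts": joint torques, N m; "tool_pos": TCP position; "tool_rot": TCP orientation; "contact_force": force on the tool from outside, world axes, zero at the start; "torque": the same for the moment, N m; "opening": finger opening in m; "grip_force": force on a finger pad.
Only numpy, scipy, OpenCV 4.12 (cv2) and the standard library are available. Lean on these libraries where they do the work, as an engineer would, in place of code of your own. Each camera call takes 0.05 s, during which the arm holds its last target. There are 200 camera calls.

### The job

Press along the thin grey sheet lid of the low case with closed fingertips, not hard enough to crease it, to feel where the crossbar hidden under it runs. Then pick up the small sampling pump and set it down softly on the sheet right over that crossbar, lengthwise front to back in the case and midway between the front and back of the lid, so that it stands level and the sheet does not sag under it. Leave the other things where they are.

Things in the scene. Friction and masses are not known exactly. Their poses are not given: they have to be found in the camera images.
- case: Low grey painted gas-conditioning case, fixed on the desk: 170 mm front to back (its x), 400 mm wide (y), 70 mm high. Origin at the centre of its underside; x points to its back, y to its left. An aluminium bezel 17 mm wide clamps its thin lid all round and stands 3.5 mm above it. One straight crossbar, 24 mm wide, runs unseen from front to back close under the lid.
- lid (a point): Middle of the lid's upper face (66 mm above the case's origin, same axes): a thin taut plain grey plastic sheet, 136 x 366 mm open. The crossbar's centre line is at most 75 mm left or right (y) of here. Midway between crossbar and bezel a fingertip sinks 1 to 2 mm per newton, less and less towards either, hardly at all over the crossbar. Over 20 N from the fingers creases the sheet.
- pump: Small diaphragm pump, loose, about 0.75 kg, 100 mm long (its x), 46 mm wide (y), 66 mm high. Origin at the centre of its underside, a flat rubber pad 94 x 44 mm. Dark square motor in the -x half, aluminium and black head with two hose barbs at +x. It stands level when within 10 mm of the crossbar's centre line; 20 mm off it visibly leans, farther off it sinks by millimetres.
- motor (a point): Where to grip the pump: its balance point, 36 mm above its underside, midway between the flat upright sides of the motor, which are 44 mm apart in the pump's y and reach from x = -45 to 13 mm and from 14 to 58 mm above the underside. Axes as the pump's.
- mouse: Black computer mouse, 104 x 62 x 42 mm, loose; bystander. Origin at its underside.
- fitting: Brass hose fitting, 42 mm long, lying loose; bystander.
- filter: White syringe filter disc, 30 mm across, loose; bystander.
- bung: Small red rubber bung, 26 mm, loose; bystander.

How it is judged:
On the way:
1. the fingertips press on the sheet lid while the pump still stands where it was (contact force between the fingers and case above 2 N and distance of pump from where it was at the start of the episode below 0.02 m), for 0.3 s.
At the end, for the whole second after the job is handed in: the pump stands still and upright on the sheet, sunk less than 0.8 mm below the flat sheet's level (66 mm), tilted less than 1.4 degrees, lengthwise front to back within 10 degrees, within 20 mm of midway front to back and within 100 mm of the case's middle sideways (z of pump in the frame of case between 0.0652 and 0.068 m and angle between pump's own z axis and vertical below 0.025 rad and x of pump in the frame of case between -0.02 and 0.02 m and y of pump in the frame of case between -0.1 and 0.1 m and angle between the x axis of pump and the x axis of case, either way round below 0.17 rad and linear speed of pump below 0.02 m/s); the robot touches nothing.
It fails at once if the fingers press on the case or its lid with over 20 N (contact force between the fingers and case above 20 N).
It fails at once if the pump is dropped or banged onto the case or its lid (it moves at over 0.35 m/s while touching it) (contact force between pump and case above 1 N and linear speed of pump above 0.35 m/s).
It fails at once if the mouse, the brass fitting, the filter disc or the red bung is moved by over 30 mm (distance of any of mouse, fitting, filter, bung from where it was at the start of the episode above 0.03 m).
It also fails if it takes over 72 s, if anything falls off the work surface, if the arm or the gripper's body presses on something with over 40 N, if the wrist force passes 120 N, or if a joint passes its speed limit or range.

## Working session

There is one attempt and no reset: what is moved stays moved. The work goes in short steps, Python scripts to look and compute and a tool call to move; the robot and the scene stay as the last step left them, time stands still between calls to the robot, and variables do not carry over. Pictures are saved under pics/ and viewed, at most 10 in all, crops included, and the job is handed in when it is done.

Besides the shell and the picture viewer there is one more tool, called as a command line: name --argument value ..., lists and objects as JSON in quotes. arm_command: Moves the arm, as the interface text tells. Its arguments: {"type":"object","properties":{"fingers":{"type":"array","items":{"type":"number"}},"travel":{"type":"array","items":{"type":"array","items":{"type":"number"}}},"dr":{"type":"array","items":{"type":"array","items":{"type":"number"}}},"squeeze":{"type":"number"}},"required":["fingers","travel","dr"]}

```bash
mkdir -p pics; python3 - <<'E'
from cell import *
import cv2,numpy as np
for n in("scene","top"):
    c=read_camera(n); cv2.imwrite(f"pics/{n}0.png",c["color"]); np.savez(f"{n}0.npz",**c)
print(observe())
E
```

```text
{'time': 0.1, 'qpos': array([ 1.02002724e+00,  3.42702925e-01,  1.52493221e+00, -1.45044615e-05,
        1.27542311e+00, -1.46029576e-01]), 'qvel': array([-1.60122201e-04, -2.15603872e-03, -2.39177032e-03,  1.30125832e-03,
       -2.30458352e-06,  9.08616454e-04]), 'joint_efforts': array([ 1.02343649e-03, -4.32004845e+01, -2.44693708e+01,  7.17431470e-02,
        5.28009573e-02, -5.50246671e-05]), 'tool_pos': array([0.20653305, 0.48225948, 0.22608484]), 'tool_rot': array([-3.14014064e+00, -1.99537557e-04,  2.73685723e+00]), 'contact_force': array([-0.11926602, -0.22437937, -0.34284733]), 'torque': array([-0.06128403,  0.01190411,  0.01145908]), 'grip_force': 0.0, 'opening': 0.09202898026236274}
```

View pics/top0.png

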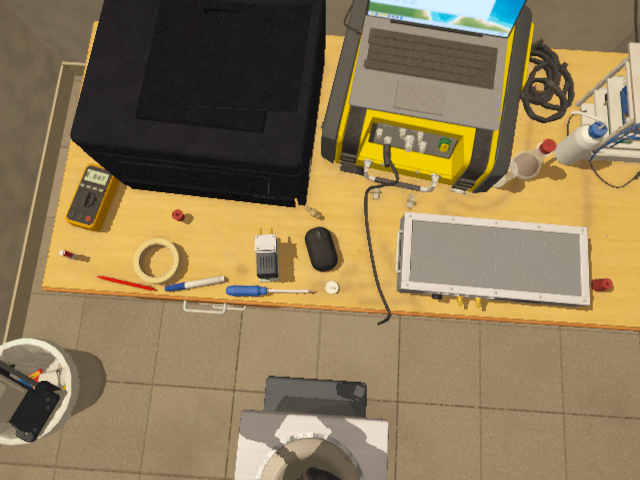

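View pics/scene0.png

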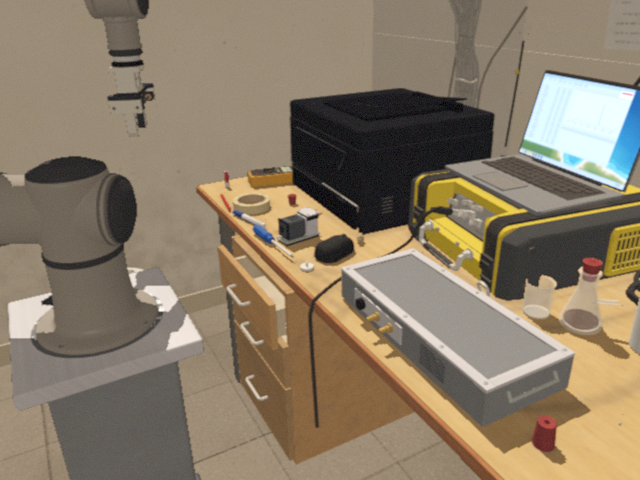

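The top view shows the case at about (400–590, 213–303), the pump at (266,257) with its barbs towards the back, and the mouse at (321,249). The filter is at (332,287), the fitting at (314,212) and the bung at (178,214) or (601,285). I'll enlarge the case and pump and read depths.

```bash
cat > h.py <<'E'
import numpy as np,cv2
from cell import *
def W(c,u,v,z=None,d=None):
    """world point of pixel: from depth, or on plane z"""
    ray=np.array([(u-c["cx"])/c["fx"],(v-c["cy"])/c["fy"],1.]); R=c["R"];t=c["t"]
    o=-R.T@t; r=R.T@ray
    if z is not None: return o+r*(z-o[2])/r[2]
    if d is None: d=np.median(c["z_map"][int(v)-1:int(v)+2,int(u)-1:int(u)+2])
    return o+r*d
E
python3 - <<'E'
from h import *
np.set_printoptions(precision=4,suppress=True)
c=dict(np.load("top0.npz"));im=c["color"]
a=cv2.resize(im[225:305,225:345],None,fx=5,fy=5,interpolation=cv2.INTER_CUBIC)
b=cv2.resize(im[205:310,392:602],None,fx=3.8,fy=3.8,interpolation=cv2.INTER_CUBIC)
cv2.imwrite("pics/p1.png",a);cv2.imwrite("pics/c1.png",b)
for p in[(266,268),(266,252),(266,241),(321,249),(332,287),(500,255),(450,240),(550,280),(500,218),(490,297)]: print(p,W(c,*p))
E
```

```text
(266, 268) [0.4533 0.1261 0.0595]
(266, 252) [0.4887 0.1296 0.0579]
(266, 241) [0.5118 0.1309 0.065 ]
(321, 249) [0.5071 0.0101 0.0388]
(332, 287) [ 0.4271 -0.0202  0.0107]
(500, 255) [ 0.5144 -0.3781  0.067 ]
(450, 240) [ 0.5405 -0.2699  0.0664]
(550, 280) [ 0.467  -0.4842  0.0666]
(500, 218) [ 0.6165 -0.405   0.0011]
(490, 297) [ 0.4237 -0.3607  0.052 ]
```

View pics/p1.png

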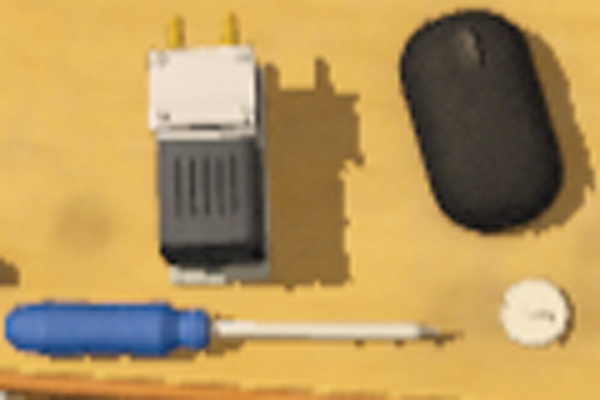

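View pics/c1.png

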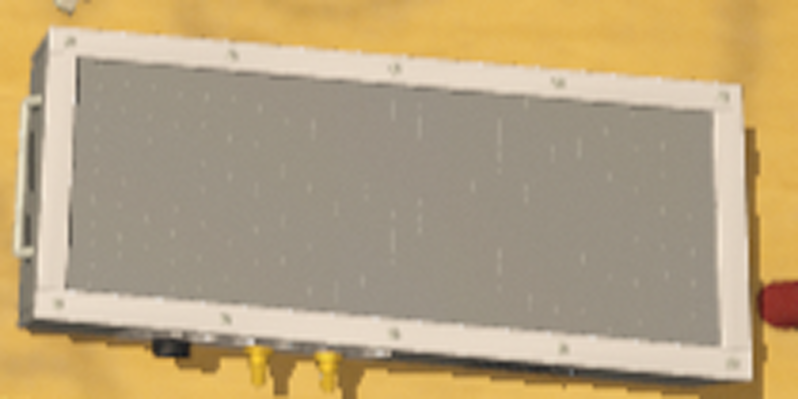

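```bash
python3 - <<'E'
from h import *
np.set_printoptions(precision=4,suppress=True)
c=dict(np.load("top0.npz"))
P=[W(c,392+u/3.8,205+v/3.8,z=.0695) for u,v in[(50,28),(742,86),(752,378),(35,320)]]
I=[W(c,392+u/3.8,205+v/3.8,z=.0695) for u,v in[(78,57),(716,110),(720,345),(65,289)]]
for Q in(P,I):
    Q=np.array(Q);m=Q.mean(0);d=(Q[0]+Q[3]-Q[1]-Q[2])/2;e=(Q[0]+Q[1]-Q[2]-Q[3])/2
    print(Q[:,:2],"centre",m,"len",np.linalg.norm(d),np.linalg.norm(e),"ang",np.degrees(np.arctan2(d[1],d[0]))-90,np.degrees(np.arctan2(e[1],e[0])))
M=np.array([W(c,225+u/5,225+v/5,z=.058) for u,v in[(160,140),(265,138),(262,245),(163,247)]])
print(M);print(M.mean(0))
H=np.array([W(c,225+u/5,225+v/5,z=.065) for u,v in[(152,50),(255,46),(255,127),(152,132)]])
print(H)
print(W(c,225+172/5,225+278/5,z=.005),W(c,225+268/5,225+276/5,z=.005))
s=dict(np.load("scene0.npz"))
X=M.mean(0); x=s["R"]@X+s["t"];print("scene px of motor top",s["fx"]*x[0]/x[2]+s["cx"],s["fy"]*x[1]/x[2]+s["cy"])
E
```

```text
[[ 0.5956 -0.1699]
 [ 0.5876 -0.5689]
 [ 0.4201 -0.5649]
 [ 0.4257 -0.1661]] centre [ 0.5073 -0.3674  0.0695] len 0.39891264859153464 0.1687791263729861 ang -0.9771351775236354 -1.334710792595642
[[ 0.5793 -0.1866]
 [ 0.5724 -0.5532]
 [ 0.4373 -0.5481]
 [ 0.4442 -0.1824]] centre [ 0.5083 -0.3676  0.0695] len 0.36620211066105984 0.13517414593815022 ang -1.088348483541239 -1.949842477628489
[[0.4852 0.149  0.058 ]
 [0.4891 0.1032 0.058 ]
 [0.4421 0.1005 0.058 ]
 [0.4384 0.1432 0.058 ]]
[0.4637 0.124  0.058 ]
[[0.5236 0.1553 0.065 ]
 [0.5284 0.1104 0.065 ]
 [0.4924 0.1073 0.065 ]
 [0.4872 0.1518 0.065 ]]
[0.4312 0.1453 0.005 ] [0.435  0.1018 0.005 ]
scene px of motor top 291.45667525151947 217.67913051031354
```

arm_command --fingers '[1, 1, 1, 1, 1, 1, 1, 1]' --travel '[[-0.35, -0.27, 0], [-0.35, -0.27, 0], [-0.35, -0.27, 0], [-0.35, -0.27, 0], [-0.35, -0.27, 0], [-0.35, -0.27, 0], [-0.35, -0.27, 0], [-0.35, -0.27, 0]]' --dr '[[0, 0, 57], [0, 0, 57], [0, 0, 57], [0, 0, 57], [0, 0, 57], [0, 0, 57], [0, 0, 57], [0, 0, 57]]'

```text
time: 0.77
tool_pos: [0.3694, 0.1896, 0.2267]
tool_rot: [-3.141, -0.0, 1.736]
contact_force: [0.7, -0.4, 0.3]
opening: 0.0428
grip_force: 0.0
```

```bash
cat >> h.py <<'E'
from scipy.spatial.transform import Rotation as Ro
def go(p,yaw,s=None):
    """tool-frame shift and turn to world point p, pointing down, yaw in deg"""
    s=s or observe(); R0=Ro.from_euler("xyz",s["tool_rot"]); R1=Ro.from_euler("xyz",[180,0,yaw],degrees=True)
    print("at",s["tool_pos"].round(4),np.degrees(s["tool_rot"]).round(1),"t",round(s["time"],2),"F",s["contact_force"].round(2),"open",round(s["opening"],4),"grip",s["grip_force"])
    d=R0.inv().apply(np.array(p)-s["tool_pos"]); w=(R0.inv()*R1).as_rotvec(degrees=True)
    print("->",p,"travel",d.round(4),"dr",w.round(2),"rows",max(np.linalg.norm(d)/.0417,np.linalg.norm(w)/7.16).round(1))
E
python3 -c "
from h import *
go([.5,-.28,.12],88.9)"
```

```text
at [0.3694 0.1896 0.2267] [-180.    -0.    99.5] t 0.77 F [ 0.67 -0.4   0.28] open 0.0428 grip 0.0
-> [0.5, -0.28, 0.12] travel [-0.4847  0.0516  0.1066] dr [-1.000e-02 -0.000e+00  1.057e+01] rows 12.0
```

arm_command --fingers '[1, 1, 1, 1, 1, 1, 1, 1]' --travel '[[-0.45, 0.05, 0.08], [-0.45, 0.05, 0.08], [-0.45, 0.05, 0.08], [-0.45, 0.05, 0.08], [-0.45, 0.05, 0.08], [-0.45, 0.05, 0.08], [-0.45, 0.05, 0.08], [-0.45, 0.05, 0.08]]' --dr '[[0, 0, 10.5], [0, 0, 10.5], [0, 0, 10.5], [0, 0, 10.5], [0, 0, 10.5], [0, 0, 10.5], [0, 0, 10.5], [0, 0, 10.5]]'

```text
time: 1.43
tool_pos: [0.4604, -0.1259, 0.1682]
tool_rot: [-3.141, -0.0, 1.558]
contact_force: [0.6, 1.2, -0.6]
opening: 0.0001
grip_force: 0.0
```

arm_command --fingers '[1, 1, 1]' --travel '[[-0.08, 0.02, 0.02], [-0.08, 0.02, 0.02], [-0.08, 0.02, 0.02]]' --dr '[[0, 0, 0], [0, 0, 0], [0, 0, 0]]'

```text
time: 1.68
tool_pos: [0.4799, -0.21, 0.1465]
tool_rot: [-3.141, 0.001, 1.554]
contact_force: [-0.1, -0.9, 0.5]
opening: 0.0006
grip_force: 0.0
```

```bash
python3 -c "
from h import *
go([.508,-.29,.08],88.9)"
```

```text
at [ 0.4799 -0.21    0.1465] [-1.799e+02  1.000e-01  8.900e+01] t 1.68 F [-0.13 -0.93  0.48] open 0.0006 grip 0.0
-> [0.508, -0.29, 0.08] travel [-0.0795  0.0295  0.0666] dr [-0.05  0.07  0.14] rows 2.6
```

arm_command --fingers '[1, 1, 1, 1, 1, 1]' --travel '[[-0.08, 0.025, 0.055], [-0.08, 0.025, 0.055], [-0.08, 0.025, 0.055], [-0.08, 0.025, 0.055], [-0.08, 0.025, 0.055], [-0.08, 0.025, 0.055]]' --dr '[[0, 0, 0], [0, 0, 0], [0, 0, 0], [0, 0, 0], [0, 0, 0], [0, 0, 0]]'

```text
time: 2.18
tool_pos: [0.5034, -0.2832, 0.0941]
tool_rot: [-3.141, -0.001, 1.559]
contact_force: [1.0, 0.7, 0.7]
opening: 0.0002
grip_force: 0.0
```

arm_command --fingers '[1, 1, 1, 1, 1, 1]' --travel '[[0, 0.004, 0.01], [0, 0.004, 0.018], [0, 0.004, 0.024], [0, 0.004, 0.024], [0, 0.004, 0.024], [0, 0.004, 0.024]]' --dr '[[0, 0, 0], [0, 0, 0], [0, 0, 0], [0, 0, 0], [0, 0, 0], [0, 0, 0]]'

```text
time: 2.68
tool_pos: [0.5076, -0.2843, 0.0698]
tool_rot: [3.141, -0.0, 1.559]
contact_force: [0.7, 0.7, 0.4]
opening: 0.0006
grip_force: 0.0
```

arm_command --fingers '[1, 1, 1, 1, 1, 1]' --travel '[[0, 0, 0.001], [0, 0, 0.002], [0, 0, 0.003], [0, 0, 0.003], [0, 0, 0.003], [0, 0, 0.003]]' --dr '[[0, 0, 0], [0, 0, 0], [0, 0, 0], [0, 0, 0], [0, 0, 0], [0, 0, 0]]'

```text
time: 3.18
tool_pos: [0.5075, -0.2844, 0.0667]
tool_rot: [3.141, -0.0, 1.559]
contact_force: [0.4, -0.3, 0.4]
opening: 0.0003
grip_force: 0.0
```

arm_command --fingers '[1, 1, 1, 1, 1, 1]' --travel '[[0, 0, 0.001], [0, 0, 0.002], [0, 0, 0.002], [0, 0, 0.002], [0, 0, 0.002], [0, 0, 0.002]]' --dr '[[0, 0, 0], [0, 0, 0], [0, 0, 0], [0, 0, 0], [0, 0, 0], [0, 0, 0]]'

```text
time: 3.68
tool_pos: [0.5076, -0.2844, 0.0648]
tool_rot: [3.141, 0.0, 1.559]
contact_force: [-0.3, 0.2, 0.4]
opening: 0.0001
grip_force: 0.4
```

arm_command --fingers '[1, 1, 1, 1, 1]' --travel '[[0, 0, 0.001], [0, 0, 0.002], [0, 0, 0.002], [0, 0, 0.002], [0, 0, 0.002]]' --dr '[[0, 0, 0], [0, 0, 0], [0, 0, 0], [0, 0, 0], [0, 0, 0]]'

```text
time: 4.1
tool_pos: [0.5076, -0.2845, 0.0628]
tool_rot: [3.141, 0.0, 1.559]
contact_force: [0.1, -0.8, 2.4]
opening: 0.0003
grip_force: 1.2
```

arm_command --fingers '[1, 1, 1, 1, 1]' --travel '[[0, 0, 0.001], [0, 0, 0.002], [0, 0, 0.002], [0, 0, 0.002], [0, 0, 0.002]]' --dr '[[0, 0, 0], [0, 0, 0], [0, 0, 0], [0, 0, 0], [0, 0, 0]]'

```text
time: 4.52
tool_pos: [0.5076, -0.2845, 0.0609]
tool_rot: [3.141, 0.0, 1.559]
contact_force: [0.1, 0.1, 4.1]
opening: 0.0003
grip_force: 2.1
```

arm_command --fingers '[1, 1, 1, 1, 1]' --travel '[[0, 0, -0.0035], [-0.005, 0, -0.0035], [-0.01, 0, -0.0035], [-0.01, 0, -0.0035], [-0.01, 0, -0.0035]]' --dr '[[0, 0, 0], [0, 0, 0], [0, 0, 0], [0, 0, 0], [0, 0, 0]]'

```text
time: 4.93
tool_pos: [0.5072, -0.2949, 0.064]
tool_rot: [-3.141, 0.0, 1.558]
contact_force: [-0.2, -1.3, 1.8]
opening: 0.0004
grip_force: 0.7
```

arm_command --fingers '[1, 1, 1, 1, 1]' --travel '[[-0.004, 0, 0], [-0.008, 0, 0], [-0.01, 0, 0], [-0.01, 0, 0], [-0.01, 0, 0]]' --dr '[[0, 0, 0], [0, 0, 0], [0, 0, 0], [0, 0, 0], [0, 0, 0]]'

```text
time: 5.35
tool_pos: [0.5073, -0.3048, 0.0642]
tool_rot: [3.141, 0.0, 1.558]
contact_force: [-1.3, -1.5, 0.8]
opening: 0.0004
grip_force: 0.6
```

arm_command --fingers '[1, 1, 1, 1, 1]' --travel '[[-0.004, 0, 0], [-0.008, 0, 0], [-0.01, 0, 0], [-0.01, 0, 0], [-0.01, 0, 0]]' --dr '[[0, 0, 0], [0, 0, 0], [0, 0, 0], [0, 0, 0], [0, 0, 0]]'

```text
time: 5.77
tool_pos: [0.5072, -0.3149, 0.0642]
tool_rot: [3.141, 0.001, 1.558]
contact_force: [-0.8, -1.2, 1.7]
opening: 0.0002
grip_force: 0.7
```

arm_command --fingers '[1, 1, 1, 1, 1]' --travel '[[-0.004, 0, 0], [-0.008, 0, 0], [-0.01, 0, 0], [-0.01, 0, 0], [-0.01, 0, 0]]' --dr '[[0, 0, 0], [0, 0, 0], [0, 0, 0], [0, 0, 0], [0, 0, 0]]'

```text
time: 6.18
tool_pos: [0.5071, -0.3249, 0.0643]
tool_rot: [3.141, 0.001, 1.558]
contact_force: [-0.2, -1.6, 1.7]
opening: 0.0004
grip_force: 0.7
```

arm_command --fingers '[1, 1, 1, 1, 1]' --travel '[[-0.004, 0, 0], [-0.008, 0, 0], [-0.01, 0, 0], [-0.01, 0, 0], [-0.01, 0, 0]]' --dr '[[0, 0, 0], [0, 0, 0], [0, 0, 0], [0, 0, 0], [0, 0, 0]]'

```text
time: 6.6
tool_pos: [0.5069, -0.3349, 0.0643]
tool_rot: [3.141, 0.001, 1.559]
contact_force: [-0.7, -0.9, 1.9]
opening: 0.0003
grip_force: 0.8
```

arm_command --fingers '[1, 1, 1, 1, 1]' --travel '[[-0.004, 0, 0], [-0.008, 0, 0], [-0.01, 0, 0], [-0.01, 0, 0], [-0.01, 0, 0]]' --dr '[[0, 0, 0], [0, 0, 0], [0, 0, 0], [0, 0, 0], [0, 0, 0]]'

```text
time: 7.02
tool_pos: [0.5068, -0.3449, 0.0643]
tool_rot: [3.141, 0.001, 1.558]
contact_force: [0.2, -1.0, 1.8]
opening: 0.0004
grip_force: 0.9
```

arm_command --fingers '[1, 1, 1, 1, 1]' --travel '[[-0.004, 0, 0], [-0.008, 0, 0], [-0.01, 0, 0], [-0.01, 0, 0], [-0.01, 0, 0]]' --dr '[[0, 0, 0], [0, 0, 0], [0, 0, 0], [0, 0, 0], [0, 0, 0]]'

```text
time: 7.43
tool_pos: [0.5067, -0.3549, 0.0643]
tool_rot: [3.141, 0.001, 1.559]
contact_force: [-0.7, -1.4, 2.4]
opening: 0.0004
grip_force: 1.1
```

Force is beginning to rise; continuing step by step.

arm_command --fingers '[1, 1, 1, 1, 1]' --travel '[[-0.004, 0, 0], [-0.008, 0, 0], [-0.01, 0, 0], [-0.01, 0, 0], [-0.01, 0, 0]]' --dr '[[0, 0, 0], [0, 0, 0], [0, 0, 0], [0, 0, 0], [0, 0, 0]]'

```text
time: 7.85
tool_pos: [0.5066, -0.3648, 0.0643]
tool_rot: [3.141, 0.001, 1.559]
contact_force: [0.7, 0.3, 2.8]
opening: -0.0
grip_force: 1.6
```

arm_command --fingers '[1, 1, 1, 1]' --travel '[[-0.003, 0, 0], [-0.005, 0, 0], [-0.005, 0, 0], [-0.005, 0, 0]]' --dr '[[0, 0, 0], [0, 0, 0], [0, 0, 0], [0, 0, 0]]'

```text
time: 8.18
tool_pos: [0.5065, -0.3696, 0.0643]
tool_rot: [3.141, 0.0, 1.559]
contact_force: [0.3, 1.3, 3.5]
opening: 0.0004
grip_force: 2.0
```

arm_command --fingers '[1, 1, 1, 1]' --travel '[[-0.002, 0, 0], [-0.004, 0, 0], [-0.004, 0, 0], [-0.004, 0, 0]]' --dr '[[0, 0, 0], [0, 0, 0], [0, 0, 0], [0, 0, 0]]'

```text
time: 8.52
tool_pos: [0.5064, -0.3734, 0.0642]
tool_rot: [3.142, -0.0, 1.559]
contact_force: [-0.2, 3.3, 3.6]
opening: 0.0005
grip_force: 2.6
```

arm_command --fingers '[1, 1, 1, 1, 1, 1]' --travel '[[0, 0, -0.006], [0, 0, -0.008], [-0.035, 0, -0.008], [-0.072, 0, -0.008], [-0.072, 0, -0.008], [-0.072, 0, -0.008]]' --dr '[[0, 0, 0], [0, 0, 0], [0, 0, 0], [0, 0, 0], [0, 0, 0], [0, 0, 0]]'

```text
time: 9.02
tool_pos: [0.5048, -0.4473, 0.0717]
tool_rot: [-3.142, 0.001, 1.556]
contact_force: [-1.0, 0.9, -0.2]
opening: 0.0003
grip_force: 0.0
```

arm_command --fingers '[1, 1, 1, 1, 1, 1, 1]' --travel '[[0, 0, 0.004], [0, 0, 0.006], [0, 0, 0.007], [0, 0, 0.0075], [0, 0, 0.008], [0, 0, 0.008], [0, 0, 0.008]]' --dr '[[0, 0, 0], [0, 0, 0], [0, 0, 0], [0, 0, 0], [0, 0, 0], [0, 0, 0], [0, 0, 0]]'

```text
time: 9.6
tool_pos: [0.5055, -0.4446, 0.0651]
tool_rot: [-3.141, 0.0, 1.56]
contact_force: [-4.1, -0.3, 5.7]
opening: 0.0003
grip_force: 2.9
```

arm_command --fingers '[1, 1, 1, 1, 1, 1]' --travel '[[0, 0, -0.006], [-0.02, 0, -0.008], [-0.035, 0, -0.008], [-0.035, 0, -0.008], [-0.035, 0, -0.008], [-0.035, 0, -0.008]]' --dr '[[0, 0, 0], [0, 0, 0], [0, 0, 0], [0, 0, 0], [0, 0, 0], [0, 0, 0]]'

```text
time: 10.1
tool_pos: [0.5052, -0.4792, 0.0718]
tool_rot: [-3.141, -0.001, 1.559]
contact_force: [-0.2, 0.2, -0.0]
opening: 0.0003
grip_force: 0.0
```

arm_command --fingers '[1, 1, 1, 1, 1, 1, 1]' --travel '[[0, 0, 0.004], [0, 0, 0.006], [0, 0, 0.007], [0, 0, 0.0075], [0, 0, 0.008], [0, 0, 0.008], [0, 0, 0.008]]' --dr '[[0, 0, 0], [0, 0, 0], [0, 0, 0], [0, 0, 0], [0, 0, 0], [0, 0, 0], [0, 0, 0]]'

```text
time: 10.68
tool_pos: [0.5053, -0.4802, 0.0644]
tool_rot: [3.141, -0.0, 1.559]
contact_force: [0.4, 2.4, 2.2]
opening: 0.0004
grip_force: 1.4
```

arm_command --fingers '[1, 1, 1, 1, 1]' --travel '[[0.003, 0, 0], [0.006, 0, 0], [0.008, 0, 0], [0.008, 0, 0], [0.008, 0, 0]]' --dr '[[0, 0, 0], [0, 0, 0], [0, 0, 0], [0, 0, 0], [0, 0, 0]]'

```text
time: 11.1
tool_pos: [0.5054, -0.4724, 0.0644]
tool_rot: [3.141, 0.0, 1.559]
contact_force: [0.2, -0.7, 3.2]
opening: 0.0002
grip_force: 1.6
```

arm_command --fingers '[1, 1, 1, 1, 1]' --travel '[[0.003, 0, 0], [0.006, 0, 0], [0.006, 0, 0], [0.006, 0, 0], [0.006, 0, 0]]' --dr '[[0, 0, 0], [0, 0, 0], [0, 0, 0], [0, 0, 0], [0, 0, 0]]'

```text
time: 11.52
tool_pos: [0.5054, -0.466, 0.0642]
tool_rot: [3.142, -0.001, 1.559]
contact_force: [0.3, -0.1, 4.4]
opening: 0.0004
grip_force: 2.0
```

arm_command --fingers '[1, 1, 1, 1, 1]' --travel '[[0.003, 0, 0], [0.005, 0, 0], [0.005, 0, 0], [0.005, 0, 0], [0.005, 0, 0]]' --dr '[[0, 0, 0], [0, 0, 0], [0, 0, 0], [0, 0, 0], [0, 0, 0]]'

```text
time: 11.93
tool_pos: [0.5055, -0.4612, 0.0642]
tool_rot: [3.141, -0.0, 1.559]
contact_force: [0.3, -2.0, 3.9]
opening: 0.0002
grip_force: 2.3
```

arm_command --fingers '[1, 1, 1, 1, 1]' --travel '[[0.002, 0, 0], [0.004, 0, 0], [0.004, 0, 0], [0.004, 0, 0], [0.004, 0, 0]]' --dr '[[0, 0, 0], [0, 0, 0], [0, 0, 0], [0, 0, 0], [0, 0, 0]]'

```text
time: 12.35
tool_pos: [0.5055, -0.4573, 0.0643]
tool_rot: [3.141, -0.0, 1.559]
contact_force: [1.0, -1.8, 5.2]
opening: -0.0
grip_force: 2.6
```

arm_command --fingers '[1, 1, 1, 1, 1, 1, 1]' --travel '[[0, 0, -0.0007], [0.005, 0, -0.0007], [0.01, 0, -0.0007], [0.015, 0, -0.0007], [0.017, 0, -0.0007], [0.017, 0, -0.0007], [0.017, 0, -0.0007]]' --dr '[[0, 0, 0], [0, 0, 0], [0, 0, 0], [0, 0, 0], [0, 0, 0], [0, 0, 0], [0, 0, 0]]'

```text
time: 12.93
tool_pos: [0.5059, -0.4399, 0.0655]
tool_rot: [3.141, 0.0, 1.559]
contact_force: [-0.4, -1.4, 7.4]
opening: 0.0004
grip_force: 3.6
```

arm_command --fingers '[1, 1, 1, 1, 1, 1, 1, 1]' --travel '[[0, 0, -0.006], [0.03, 0, -0.006], [0.054, 0, -0.006], [0.054, 0, -0.006], [0.054, 0, -0.004], [0.054, 0, -0.002], [0.054, 0, -0.001], [0.054, 0, 0]]' --dr '[[0, 0, 0], [0, 0, 0], [0, 0, 0], [0, 0, 0], [0, 0, 0], [0, 0, 0], [0, 0, 0], [0, 0, 0]]'

```text
time: 13.6
tool_pos: [0.5062, -0.3863, 0.065]
tool_rot: [-3.141, -0.002, 1.558]
contact_force: [-1.3, 5.1, 9.7]
opening: 0.0004
grip_force: 4.9
```

arm_command --fingers '[1, 1, 1]' --travel '[[0, 0, 0], [0, 0, 0], [0, 0, 0]]' --dr '[[0, 0, 0], [0, 0, 0], [0, 0, 0]]'

```text
time: 13.85
tool_pos: [0.5061, -0.3863, 0.0652]
tool_rot: [-3.141, -0.001, 1.558]
contact_force: [-0.9, 4.2, 6.2]
opening: 0.0005
grip_force: 3.2
```

arm_command --fingers '[1, 1, 1, 1, 1, 1, 1, 1]' --travel '[[0, 0, -0.04], [0, 0, -0.08], [0.04, -0.005, -0.09], [0.08, -0.01, -0.1], [0.12, -0.015, -0.1], [0.16, -0.02, -0.1], [0.2, -0.02, -0.1], [0.24, -0.025, -0.1]]' --dr '[[0, 0, 0], [0, 0, 0], [0, 0, -7], [0, 0, -14], [0, 0, -21], [0, 0, -28], [0, 0, -35], [0, 0, -42]]'

```text
time: 14.52
tool_pos: [0.4842, -0.1452, 0.1649]
tool_rot: [3.141, 0.001, 2.296]
contact_force: [0.6, 1.0, 0.3]
opening: 0.0001
grip_force: 0.0
```

```bash
python3 -c "
from h import *
go([.455,.127,.16],185)"
```

```text
at [ 0.4842 -0.1452  0.1649] [180.    0.  131.6] t 14.52 F [0.63 0.96 0.31] open 0.0001 grip 0.0
-> [0.455, 0.127, 0.16] travel [0.223  0.1587 0.0049] dr [ 1.000e-02  4.000e-02 -5.344e+01] rows 7.5
```

arm_command --fingers '[-1, -1, -1, -1, -1, -1, -1, -1]' --travel '[[0.222, 0.158, -0.01], [0.222, 0.158, -0.01], [0.222, 0.158, -0.01], [0.222, 0.158, -0.01], [0.222, 0.158, -0.01], [0.222, 0.158, -0.01], [0.222, 0.158, -0.01], [0.222, 0.158, -0.01]]' --dr '[[0, 0, -53], [0, 0, -53], [0, 0, -53], [0, 0, -53], [0, 0, -53], [0, 0, -53], [0, 0, -53], [0, 0, -53]]'

```text
time: 15.18
tool_pos: [0.456, 0.1286, 0.1751]
tool_rot: [3.14, 0.0, -3.056]
contact_force: [0.2, -0.6, 1.1]
opening: 0.0494
grip_force: 0.0
```

arm_command --fingers '[-1, -1, -1]' --travel '[[0, 0, 0], [0, 0, 0], [0, 0, 0]]' --dr '[[0, 0, 0], [0, 0, 0], [0, 0, 0]]'

```text
time: 15.43
tool_pos: [0.4566, 0.1241, 0.1747]
tool_rot: [-3.141, -0.0, -3.07]
contact_force: [-0.1, -0.4, -0.5]
opening: 0.0697
grip_force: 0.0
```

```bash
python3 -c "
from h import *
c=read_camera('wrist');cv2.imwrite('pics/w1.png',c['color']);np.savez('w1.npz',**c)
go([.478,.127,.03],185)"
```

```text
at [0.4566 0.124  0.1748] [-180.    -0.  -175.9] t 15.48 F [ 0.41 -0.83  0.32] open 0.073 grip 0.0
-> [0.478, 0.127, 0.03] travel [-0.0216  0.0014  0.1448] dr [-0.   -0.01 -0.88] rows 3.5
```

View pics/w1.png

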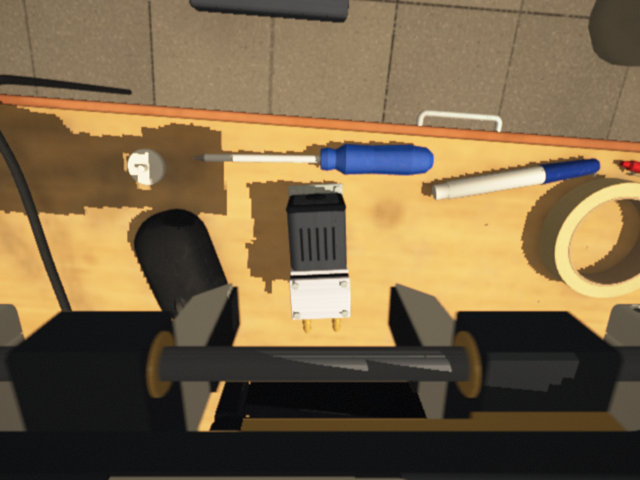

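The wrist view shows the pump's motor top at about (289–347, 210–272) and the head at (290–350, 277–319). The sides run almost straight down the picture, so the yaw is nearly aligned.

```bash
python3 -c "
from h import *
np.set_printoptions(precision=4,suppress=True)
c=dict(np.load('w1.npz'))
M=np.array([W(c,u,v,z=.058) for u,v in[(289,210),(346,210),(347,270),(290,274)]]);print(M,M.mean(0))
H=np.array([W(c,u,v,z=.065) for u,v in[(290,278),(349,277),(350,318),(291,320)]]);print(H,H.mean(0))
print(W(c,318,186,z=.005),W(c,318,240),W(c,320,300))
"
```

```text
[[0.4432 0.1049 0.058 ]
 [0.4402 0.1465 0.058 ]
 [0.4875 0.1519 0.058 ]
 [0.494  0.1083 0.058 ]] [0.4662 0.1279 0.058 ]
[[0.4942 0.1088 0.065 ]
 [0.4902 0.1531 0.065 ]
 [0.5249 0.1574 0.065 ]
 [0.53   0.1114 0.065 ]] [0.5098 0.1327 0.065 ]
[0.4339 0.126  0.005 ] [0.4647 0.1278 0.0584] [0.5111 0.1328 0.0648]
```

arm_command --fingers '[-1, -1, -1, -1, -1, -1, -1, -1]' --travel '[[-0.021, 0.003, 0.02], [-0.021, 0.003, 0.05], [-0.021, 0.003, 0.08], [-0.021, 0.003, 0.11], [-0.021, 0.003, 0.135], [-0.021, 0.003, 0.15], [-0.021, 0.003, 0.157], [-0.021, 0.003, 0.157]]' --dr '[[0, 0, -1.4], [0, 0, -1.4], [0, 0, -1.4], [0, 0, -1.4], [0, 0, -1.4], [0, 0, -1.4], [0, 0, -1.4], [0, 0, -1.4]]'

```text
time: 16.15
tool_pos: [0.4764, 0.1287, 0.0166]
tool_rot: [3.142, -0.003, -3.044]
contact_force: [0.1, -0.3, 0.0]
opening: 0.0917
grip_force: 0.0
```

arm_command --fingers '[0.3, 0.3, 0.3, 0.3, 0.3, 0.3, 0.3, 0.3]' --travel '[[0, 0, 0], [0, 0, 0], [0, 0, 0], [0, 0, 0], [0, 0, 0], [0, 0, 0], [0, 0, 0], [0, 0, 0]]' --dr '[[0, 0, 0], [0, 0, 0], [0, 0, 0], [0, 0, 0], [0, 0, 0], [0, 0, 0], [0, 0, 0], [0, 0, 0]]' --squeeze 30

```text
time: 16.82
tool_pos: [0.4771, 0.1294, 0.0181]
tool_rot: [-3.141, 0.0, -3.042]
contact_force: [-0.6, 0.7, 1.5]
opening: 0.0437
grip_force: 29.9
```

arm_command --fingers '[0.3, 0.3, 0.3, 0.3, 0.3, 0.3, 0.3, 0.3]' --travel '[[0, 0, -0.005], [0, 0, -0.015], [0, 0, -0.035], [0, 0, -0.06], [0, 0, -0.09], [0, 0, -0.12], [0, 0, -0.14], [0, 0, -0.14]]' --dr '[[0, 0, 0], [0, 0, 0], [0, 0, 0], [0, 0, 0], [0, 0, 0], [0, 0, 0], [0, 0, 0], [0, 0, 0]]'

```text
time: 17.48
tool_pos: [0.4791, 0.1299, 0.1623]
tool_rot: [3.141, 0.008, -3.042]
contact_force: [1.3, 0.6, -6.5]
opening: 0.0437
grip_force: 29.9
```

```bash
python3 -c "
from h import *
s=observe()
go([.504,-.415,.16],178.9,s)"
```

```text
at [0.4791 0.1299 0.1623] [ 180.     0.5 -174.3] t 17.48 F [ 1.25  0.64 -6.52] open 0.0437 grip 29.860678911209106
-> [0.504, -0.415, 0.16] travel [ 0.0294 -0.5447  0.0019] dr [0.04 0.45 6.81] rows 13.1
```

arm_command --fingers '[0.3, 0.3, 0.3, 0.3, 0.3, 0.3, 0.3, 0.3]' --travel '[[0.002, -0.02, 0], [0.004, -0.05, 0], [0.006, -0.085, 0], [0.008, -0.12, 0], [0.01, -0.155, 0], [0.012, -0.19, 0], [0.014, -0.225, 0], [0.016, -0.26, 0]]' --dr '[[0, 0, 0.5], [0, 0, 1], [0, 0, 1.5], [0, 0, 2], [0, 0, 2.5], [0, 0, 3], [0, 0, 3.5], [0, 0, 4]]'

```text
time: 18.15
tool_pos: [0.4856, -0.1319, 0.1562]
tool_rot: [3.14, -0.003, -3.112]
contact_force: [1.1, 0.3, -7.6]
opening: 0.044
grip_force: 29.9
```

arm_command --fingers '[0.3, 0.3, 0.3, 0.3, 0.3, 0.3, 0.3, 0.3]' --travel '[[0, -0.035, 0], [0, -0.07, 0], [0, -0.105, 0], [0, -0.14, 0], [0, -0.175, 0], [0, -0.21, 0], [0, -0.235, 0], [0, -0.25, 0]]' --dr '[[0, 0, 0.5], [0, 0, 1], [0, 0, 1.5], [0, 0, 2], [0, 0, 2.5], [0, 0, 2.8], [0, 0, 2.8], [0, 0, 2.8]]'

```text
time: 18.82
tool_pos: [0.493, -0.3832, 0.1552]
tool_rot: [3.14, -0.003, 3.12]
contact_force: [-0.2, 0.7, -7.6]
opening: 0.0438
grip_force: 29.9
```

```bash
python3 -c "
from h import *
go([.504,-.415,.12],178.9)"
```

```text
at [ 0.493  -0.3832  0.1552] [ 1.799e+02 -1.000e-01  1.788e+02] t 18.82 F [-0.17  0.66 -7.63] open 0.0438 grip 29.86117333173752
-> [0.504, -0.415, 0.12] travel [-0.0118 -0.0316  0.0351] dr [ 0.09 -0.15 -0.13] rows 1.2
```

arm_command --fingers '[0.3, 0.3, 0.3, 0.3, 0.3, 0.3, 0.3, 0.3]' --travel '[[-0.005, -0.01, 0.005], [-0.011, -0.025, 0.015], [-0.011, -0.025, 0.025], [-0.011, -0.025, 0.035], [-0.011, -0.025, 0.035], [-0.011, -0.025, 0.035], [-0.011, -0.025, 0.035], [-0.011, -0.025, 0.035]]' --dr '[[0, 0, 0], [0, 0, 0], [0, 0, 0], [0, 0, 0], [0, 0, 0], [0, 0, 0], [0, 0, 0], [0, 0, 0]]'

```text
time: 19.48
tool_pos: [0.5053, -0.4056, 0.1237]
tool_rot: [-3.141, 0.001, 3.123]
contact_force: [0.4, -0.5, -7.3]
opening: 0.044
grip_force: 29.9
```

```bash
python3 -c "
from h import *
for n in ('scene','top'):
  c=read_camera(n);np.savez(n+'2.npz',**c)
  im=c['color'][195:315,392:602] if n=='top' else c['color'][190:440,330:590]
  f=3.8 if n=='top' else 2.3
  cv2.imwrite('pics/'+n+'2.png',cv2.resize(im,None,fx=f,fy=f,interpolation=cv2.INTER_CUBIC))
go([.504,-.415,.09],178.9)"
```

```text
at [ 0.5053 -0.4058  0.1238] [-1.799e+02  1.000e-01  1.789e+02] t 19.58 F [-0.44 -0.08 -7.43] open 0.0437 grip 29.86063063144684
-> [0.504, -0.415, 0.09] travel [ 0.0011 -0.0092  0.0338] dr [-0.05  0.06  0.03] rows 0.8
```

View pics/scene2.png

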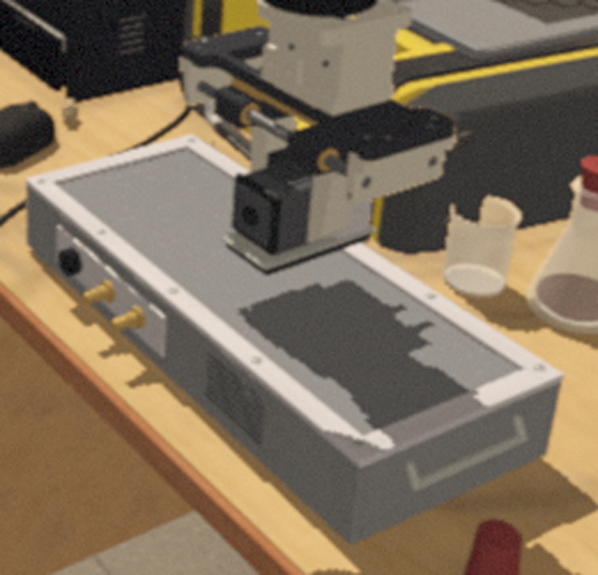

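arm_command --fingers '[0.3, 0.3, 0.3, 0.3, 0.3, 0.3, 0.3, 0.3]' --travel '[[0.001, -0.005, 0.005], [0.001, -0.009, 0.012], [0.001, -0.009, 0.02], [0.001, -0.009, 0.026], [0.001, -0.009, 0.031], [0.001, -0.009, 0.034], [0.001, -0.009, 0.034], [0.001, -0.009, 0.034]]' --dr '[[0, 0, 0], [0, 0, 0], [0, 0, 0], [0, 0, 0], [0, 0, 0], [0, 0, 0], [0, 0, 0], [0, 0, 0]]'

```text
time: 20.25
tool_pos: [0.5038, -0.4147, 0.0887]
tool_rot: [3.141, -0.0, 3.123]
contact_force: [-0.2, -0.2, -6.3]
opening: 0.0439
grip_force: 29.9
```

arm_command --fingers '[0.3, 0.3, 0.3, 0.3, 0.3]' --travel '[[0, 0, 0.001], [0, 0, 0.002], [0, 0, 0.003], [0, 0, 0.003], [0, 0, 0.003]]' --dr '[[0, 0, 0], [0, 0, 0], [0, 0, 0], [0, 0, 0], [0, 0, 0]]'

```text
time: 20.67
tool_pos: [0.5038, -0.4148, 0.0859]
tool_rot: [3.142, 0.0, 3.123]
contact_force: [0.3, -0.3, -7.1]
opening: 0.0443
grip_force: 29.9
```

arm_command --fingers '[0.3, 0.3, 0.3, 0.3]' --travel '[[0, 0, 0.0005], [0, 0, 0.001], [0, 0, 0.001], [0, 0, 0.001]]' --dr '[[0, 0, 0], [0, 0, 0], [0, 0, 0], [0, 0, 0]]'

```text
time: 21.0
tool_pos: [0.5037, -0.4148, 0.0849]
tool_rot: [3.141, -0.0, 3.123]
contact_force: [-0.3, 0.6, -7.6]
opening: 0.0436
grip_force: 29.9
```

arm_command --fingers '[0.3, 0.3, 0.3, 0.3]' --travel '[[0, 0, 0.0005], [0, 0, 0.001], [0, 0, 0.001], [0, 0, 0.001]]' --dr '[[0, 0, 0], [0, 0, 0], [0, 0, 0], [0, 0, 0]]'

```text
time: 21.33
tool_pos: [0.5038, -0.4148, 0.0839]
tool_rot: [3.142, 0.0, 3.123]
contact_force: [-0.3, 0.3, -6.9]
opening: 0.0441
grip_force: 29.9
```

arm_command --fingers '[0.3, 0.3, 0.3, 0.3]' --travel '[[0, 0, 0.0005], [0, 0, 0.001], [0, 0, 0.001], [0, 0, 0.001]]' --dr '[[0, 0, 0], [0, 0, 0], [0, 0, 0], [0, 0, 0]]'

```text
time: 21.67
tool_pos: [0.504, -0.415, 0.0838]
tool_rot: [-3.141, 0.001, 3.123]
contact_force: [-1.6, 1.1, 1.8]
opening: 0.0439
grip_force: 29.9
```

arm_command --fingers '[-0.2, -0.4, -0.6, -0.8, -1, -1, -1, -1]' --travel '[[0, 0, -0.0005], [0, 0, -0.0005], [0, 0, -0.0005], [0, 0, -0.0005], [0, 0, -0.0005], [0, 0, -0.0005], [0, 0, -0.0005], [0, 0, -0.0005]]' --dr '[[0, 0, 0], [0, 0, 0], [0, 0, 0], [0, 0, 0], [0, 0, 0], [0, 0, 0], [0, 0, 0], [0, 0, 0]]'

```text
time: 22.33
tool_pos: [0.5038, -0.4148, 0.0834]
tool_rot: [3.142, 0.0, 3.122]
contact_force: [-0.1, 0.3, -0.6]
opening: 0.0902
grip_force: 0.0
```

arm_command --fingers '[-1, -1, -1, -1, -1, -1, -1, -1]' --travel '[[0, 0, -0.01], [0, 0, -0.03], [0, 0, -0.06], [0, 0, -0.09], [0, 0, -0.12], [0, 0, -0.15], [0, 0, -0.15], [0, 0, -0.15]]' --dr '[[0, 0, 0], [0, 0, 0], [0, 0, 0], [0, 0, 0], [0, 0, 0], [0, 0, 0], [0, 0, 0], [0, 0, 0]]'

```text
time: 23.0
tool_pos: [0.5044, -0.4154, 0.2364]
tool_rot: [-3.138, 0.004, 3.123]
contact_force: [0.7, -0.2, -1.2]
opening: 0.0918
grip_force: 0.0
```

```bash
python3 -c "
from h import *
c=read_camera('wrist');np.savez('w3.npz',**c);cv2.imwrite('pics/w3.png',c['color'])
c=read_camera('scene');cv2.imwrite('pics/s3.png',cv2.resize(c['color'][190:440,330:590],None,fx=2.3,fy=2.3,interpolation=cv2.INTER_CUBIC))
go([.504,-.415,.2],178.9)"
```

```text
at [ 0.5034 -0.4145  0.2328] [179.9  -0.  178.9] t 23.1 F [ 0.29  0.   -0.02] open 0.0918 grip 0.0
-> [0.504, -0.415, 0.2] travel [-0.0006 -0.0006  0.0328] dr [ 0.06 -0.05  0.01] rows 0.8
```

View pics/w3.png

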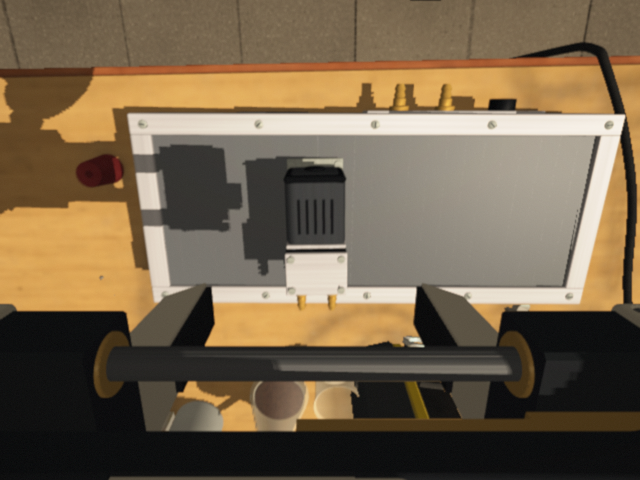

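View pics/s3.png

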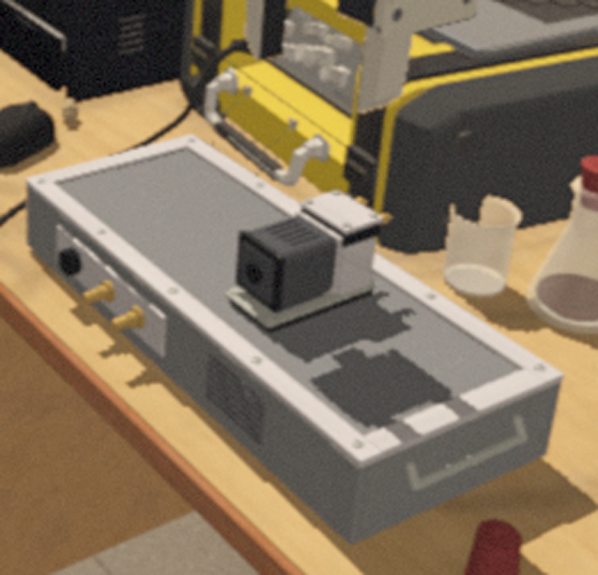

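The pump stands upright on the sheet, with its motor at (285–345, 168–245) and its head at (286–347, 250–294) in the wrist view. I'll check its midway position and its level numerically.

```bash
python3 -c "
from h import *
np.set_printoptions(precision=4,suppress=True)
c=dict(np.load('w3.npz'))
print('rear base',W(c,316,159,z=.07),'head front',W(c,317,294,z=.131))
print('bezel in/out front',W(c,320,135,z=.0695),W(c,320,114,z=.0695),'back in/out',W(c,380,289,z=.0695),W(c,380,301,z=.0695))
# plane fits: motor top, head top
for n,(u0,u1,v0,v1) in dict(motor=(290,341,184,240),head=(291,343,256,288),lid=(400,540,150,260)).items():
    g=[(u,v) for u in range(u0,u1,3) for v in range(v0,v1,3)]
    P=np.array([W(c,u,v,d=c['z_map'][v,u]) for u,v in g]);A=np.c_[P[:,:2]-P[:,:2].mean(0),np.ones(len(P))]
    k=np.linalg.lstsq(A,P[:,2],rcond=None)[0];print(n,P.mean(0),'slope deg',np.degrees(k[:2]),'z',k[2])
"
```

```text
rear base [ 0.4594 -0.4134  0.07  ] head front [ 0.5525 -0.4143  0.131 ]
bezel in/out front [ 0.4402 -0.4098  0.0695] [ 0.4239 -0.4096  0.0695] back in/out [ 0.5794 -0.3563  0.0695] [ 0.5918 -0.3558  0.0695]
motor [ 0.4895 -0.4155  0.1259] slope deg [-37.5351   1.3724] z 0.12591405173421508
head [ 0.5334 -0.4144  0.1318] slope deg [-70.3005   1.1638] z 0.13175845320620208
lid [ 0.5013 -0.282   0.0679] slope deg [-8.4492 -9.4233] z 0.06785111539407583
```

```bash
python3 -c "
from h import *
c=dict(np.load('w3.npz'))
for n,(u0,u1,v0,v1,z) in dict(motor=(292,340,186,238,.124),head=(293,342,258,286,.132),lid=(400,540,150,260,.066)).items():
    P=np.array([W(c,u,v,d=c['z_map'][v,u]) for u in range(u0,u1) for v in range(v0,v1)]);P=P[abs(P[:,2]-z)<.006]
    A=np.c_[P[:,:2]-P[:,:2].mean(0),np.ones(len(P))]
    k=np.linalg.lstsq(A,P[:,2],rcond=None)[0];print(n,len(P),P.mean(0).round(4),'slope deg',np.degrees(k[:2]).round(2))
"
```

```text
motor 2486 [ 0.4902 -0.4144  0.1243] slope deg [-0.06 -0.44]
head 1368 [ 0.5344 -0.414   0.1304] slope deg [-0.63  0.26]
lid 15336 [ 0.5022 -0.2807  0.066 ] slope deg [-0.    0.09]
```

```bash
python3 -c "
from cell import *
print(hand_in())"
```

```text
the job is handed in; nothing more can be done
None
```

I found the crossbar about 48 mm right of the lid's middle and set the pump down over it; camera checks put it level to within about half a degree and midway front to back to within about 2 mm. The job is handed in, but no verdict came back.

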